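# Unlock the filling turntable and hold its index plunger out

### The job

Turn the selector on the white control box so that its pointer clicks in at the green mark, and let go of it; only then pull the turntable's red plunger knob straight up as far as it goes. Finish while still gripping the knob and holding the plunger fully up, so that its pin stays clear of its hole and a colleague can swing the disc round. Do not turn the disc yourself, leave the selector on green, and leave the tubs and everything else where they stand.

Things in the scene. Friction and masses are not known exactly. Their poses are not given: they have to be found in the camera images.
- control_box: White control box 150 x 110 x 70 mm tall, fixed, its yaw varies. Origin on the table under the selector's axis; the box spans -60 to +90 mm along its x, +-55 mm along y. On top: the selector on a dark dial plate with coloured dots at 37 mm radius: green towards the box's -x; from there, seen from above, white 40 deg and yellow 80 deg clockwise, red 40 deg anticlockwise.
- selector_grip (a point): On the selector's vertical axis at grip height, 103 mm above the table. Selector: black bar 42 mm long, 14 wide, from 78 to 114 mm above the table, centred on the axis, on a 44 mm disc (top at 80 mm). A white line on one half of the bar's top is the pointer. The point's x axis lies along the bar, the pointer on its -x half.
- selector (a joint): Angle of the selector, rad, growing clockwise seen from above: -0.70 pointer at red, 0 at green, 0.70 at white, 1.40 at yellow. Springy detents (about 0.1 N m) click it into each of these four; stops just beyond red and yellow. It starts at white or yellow, snapping in during the first 0.3 s (rarely it balances between the two).
- index_station: Filling turntable, fixed, its yaw varies. Origin on the table under the plunger's axis; x axis points to the disc's middle, 108 mm away. Steel disc 250 mm across, top 55 mm above the table. An aluminium bracket (top at 93 mm, 50 mm wide, -52 to +20 mm along x) holds the plunger upright over the disc's rim in a steel boss 22 mm across, top at 113 mm.
- plunger: Sprung index plunger. Its red pull knob is a round grip 28 mm across, 27 tall, with a 34 mm rim 5 mm thick on top (31 mm in all). Origin: centre of the knob's underside, 116 mm above the table when seated. Pull along z (up): 28 mm to a stop. The 8 mm pin sits 14 mm deep in a hole of the disc. A spring pulls it down with 6 N seated, 12 N at the stop; let go, it drops back.
- pull_grip (a point): Point on the pull knob's axis 16 mm above its underside: the middle of the 28 mm grip, below the rim; 132 mm above the table when seated, 160 mm when fully up. It moves with the knob.
- turntable (a joint): Angle of the disc, rad, 0 with the pin's hole under the pin. Locked within about 0.01 while the pin is in; free but stiff to turn (0.25 N m) when it is out.
- yellow_mug: Bystander: yellow mug, 76 mm across, 90 mm tall, origin under its centre.
- spice_jar: Bystander: amber jar with a black cap, 60 mm across, 100 mm tall, origin under its centre.
- scoop: Bystander: steel spoon with a wooden handle, 200 mm long, lying on the table.
- egg_tray: Bystander: brown moulded egg tray 150 x 150 x 36 mm, origin under its centre.
- tub_green: Bystander: round filled tub, olive green with a white lid, 72 mm across, 49 mm tall, standing on the turntable disc (top 104 mm above the table). Origin under its centre.
- tub_brown: Bystander: round filled tub, brown with a blue lid, 72 mm across, 49 mm tall, standing on the turntable disc (top 104 mm above the table). Origin under its centre.
- tub_gold: Bystander: round filled tub, golden with a white lid, 72 mm across, 49 mm tall, standing on the turntable disc (top 104 mm above the table). Origin under its centre.
Not all that is in view belongs to the job. What is shaped like the control_box but blue, pink or purple is not meant.

How it is judged:
On the way, in this order (a step that is already met when the one before it is completed fails the run):
1. the selector is clicked in at green and let go (value of joint selector between -0.15 and 0.15 rad and contact force between the fingers and control_box below 0.5 N), for 0.3 s.
2. the plunger is pulled fully up by the gripper (z of pull_grip in the frame of index_station above 0.156 m and contact force between the fingers and plunger above 3 N), for 0.5 s.
At the end, for the whole second after the job is handed in: The gripper still holds the red knob (more than 3 N of contact) with the plunger at rest at least 24 mm of its 28 mm up, no other thing touching the knob; the selector within 0.15 rad of green; the disc within 0.12 rad of its start; every bystander within 30 mm of where it stood (all of step 2 and linear speed of plunger below 0.02 m/s and value of joint selector between -0.15 and 0.15 rad and value of joint turntable between -0.12 and 0.12 rad and distance of each of tub_green, tub_brown, tub_gold, yellow_mug, spice_jar, scoop, egg_tray from where it was at the start of the episode below 0.03 m and contact force between plunger and tub_green below 0.5 N and contact force between plunger and tub_brown below 0.5 N and contact force between plunger and tub_gold below 0.5 N and contact force between plunger and yellow_mug below 0.5 N and contact force between plunger and spice_jar below 0.5 N and contact force between plunger and scoop below 0.5 N and contact force between plunger and egg_tray below 0.5 N); the arm keeps its last pose, push and grip.
It fails at once if the plunger is pulled while the selector is not at green (z of pull_grip in the frame of index_station above 0.14 m and not (value of joint selector between -0.15 and 0.15 rad)).
It fails at once if the disc is turned (value of joint turntable below -0.12 rad or value of joint turntable above 0.12 rad).
It fails at once if a tub or another bystander is displaced or tipped over (distance of any of tub_green, tub_brown, tub_gold, yellow_mug, spice_jar, scoop, egg_tray from where it was at the start of the episode above 0.03 m or angle between any of tub_green, tub_brown, tub_gold, yellow_mug, spice_jar, scoop, egg_tray's own z axis and vertical above 0.4 rad).
It also fails if it takes over 51 s, if anything falls off the work surface, if the arm or the gripper's body presses on something with over 40 N, if the wrist force passes 120 N, or if a joint passes its speed limit or range.

### The arm

A 6-joint arm with a two-finger parallel gripper is mounted at the origin on the work surface. World frame = base frame: x ahead of the robot, y to its left, z up, the work surface at z = 0. Lengths are in m, angles in rad, forces in N, time in s.
With the tool pointing down it reaches from about 0.275 to 0.825 m from the base axis. Payload 4.9 kg.
Tool frame: the origin (TCP) lies midway between the tips of the shut fingers; the grasp point (between the pads) lies 19 mm behind it (grip_point_offset is the distance from the TCP to the grasp point, in m); z points along the fingers, x is the direction in which the jaws open and shut, and the axes are right-handed (so a half turn about z gives the same grasp; the last joint's range is limited). The gripper opens to 85 mm and grips with 20 to 120 N. Pads are 22 mm wide; open, the fingers measure 114 mm over their backs; the gripper's body (76 mm by 85 mm) begins 54 mm behind the grasp point. The pads swing forward as they close: fully open they stand 13 mm farther back than shut.
Start: joints at [1.206, 0.326, -0.193, 1.052, 0, 1.437], TCP at [0.126, 0.535, 0.231] pointing down, gripper open.
Joint ranges: [-2.65, 2.65], [-0.97, 1.79], [-1.3, 1.35], [-1.93, 2.1], [-1.47, 1.37], [-3.14, 3.14]. Speed limits (rad/s): [2.57, 2.57, 3.14, 3.14, 3.14, 3.14].

### API

Orientations are given as a rotation vector (axis times angle).
In Python, from cell import * gives the robot as it stands. Calls block until the motion is done:
- movep(position, orientation): joint-space move of the TCP to a pose.
- move_l(position, velocity=0.15, rot=None, until_force=None): straight line of the TCP; rot=None keeps the orientation; velocity is the mean speed in m/s. With until_force (N) it stops when the force on the tool has changed by that much, and returns True; else False.
- set_joints(angles): joint-space move.
- let_go() and grab(newtons=None): open the fingers fully, or close them until they stop; newtons is the grip in N (None keeps the last).
- sleep(seconds).
- ik(position, orientation): joint angles nearest the present ones, or None.
- get_state(): the state.
- grab_frame(name): name is "scene" or "top" or "wrist"; returns a dict with "img" (384x512x3 uint8, red, green, blue), "fx", "fy", "cx", "cy" (pixels), "cam_to_world" (4x4, takes a point from camera to world coordinates); the wrist camera has in their place "T_tool_cam" (4x4, takes a point from camera to tool coordinates, whose origin is the TCP and whose axes are the tool frame's). Camera axes: x right, y down, z forward; pixel columns grow to the right and rows downward; lengths in m; the calibration is good to about 2 mm. A picture is of the moment at which its call begins: read the wrist's pose just before it. There is no depth.
A pose or a line that the arm cannot do raises MotionError and nothing moves.
- sign_off(): hands the job in, once; it reports no verdict.
Trained networks look in the newest picture that a camera, given by its name, has taken for a name from the list of things; names that differ only in an ending like _2 or _b are one class to them, and where a whole thing is asked for, a point or a joint stands for the part that bears it (a point fixed in the world has none). Each returns a list of dicts, best first, with "score" (0 to 1); they miss things now and then, are a little off and sometimes report something else, mostly with a low value. They report only what shows in the picture. A call takes as long as a camera call. They do not tell look-alikes from the thing itself.
- spot_in(camera, name): "centre" ([column, row] in pixels, amid what is visible of it).
- silhouettes(camera, name): "mask" (384x512 bool, what is visible of it) and "centre" ([column, row] in pixels, amid what is visible of it).
- tip_of(camera, name): "centre" ([column, row] in pixels: a listed point, or the origin of a listed thing).
The state is a dict: "clock": time; "q": joint angles; "joint_velocities": joint speeds; "tau": joint torques, N m; "position": TCP position; "eef_rot": TCP orientation; "contact_force": force on the tool from outside, world axes, zero at the start; "wrist_torque": the same for the moment, N m; "finger_gap": opening from 0.0 (shut) to 1.0 (fully open).
Only numpy, scipy, OpenCV 4.12 (cv2) and the standard library are available. Lean on these libraries where they do the work, as an engineer would, in place of code of your own. Each camera call takes 0.05 s, during which the arm holds its last target. There are 200 camera calls.

## Working session

There is one attempt and no reset: what is moved stays moved. The work goes in short steps, each a Python script; the robot and the scene stay as the last script left them, time stands still between calls to the robot, and variables do not carry over. Pictures are saved under pics/ and viewed, about 8 in all and at most 12, crops included, and the job is handed in when it is done.

```bash
mkdir -p pics; ls
python3 - <<'E'
from cell import *
import cv2,numpy as np
s=get_state();print(s['clock'],s['position'],s['eef_rot'],s['finger_gap'])
ims=[]
for c in("scene","top"):
    f=grab_frame(c);ims.append(f["img"]);print(c,f["fx"],f["fy"],f["cx"],f["cy"],np.round(f["cam_to_world"],4).tolist())
    for n in("control_box","selector_grip","index_station","pull_grip","plunger","tub_green","tub_brown","tub_gold"):
        print(n,[(np.round(d["centre"],1).tolist(),round(d["score"],2)) for d in tip_of(c,n)[:3]])
cv2.imwrite("pics/a.png",cv2.resize(ims[0],(800,600))[:,:,::-1])
cv2.imwrite("pics/b.png",cv2.resize(ims[1],(800,600))[:,:,::-1])
E
```

```text
pics
0.0 [0.12557547 0.53485848 0.23050482] [ 2.46168127e+00  1.95038162e+00 -2.35338758e-03] 0.9994518510341251
scene 438.4229569209689 438.4229569209689 257.4669607213217 191.73554017175027 [[-0.8732, 0.3327, -0.3562, 1.1395], [0.4873, 0.5816, -0.6514, 1.0578], [-0.0096, -0.7424, -0.6699, 1.2335], [0.0, 0.0, 0.0, 1.0]]
control_box [([223.7, 224.9], 0.97), ([237.3, 184.2], 0.9), ([302.1, 191.3], 0.86)]
selector_grip [([223.0, 208.0], 0.71), ([305.9, 174.0], 0.59), ([237.3, 183.6], 0.56)]
index_station [([308.1, 254.2], 0.59)]
pull_grip [([311.0, 228.5], 0.45)]
plunger [([314.1, 234.0], 0.45)]
tub_green [([308.0, 259.5], 0.84)]
tub_brown [([286.1, 273.4], 0.8)]
tub_gold [([269.2, 257.5], 0.55)]
top 377.7070964826669 377.7070964826669 246.5314238648016 185.40055416560566 [[-0.0081, -0.9907, 0.1356, 0.3849], [-0.9996, 0.0043, -0.0282, -0.0036], [0.0273, -0.1358, -0.9904, 1.3015], [0.0, 0.0, 0.0, 1.0]]
control_box [([249.0, 254.2], 0.95), ([246.2, 149.9], 0.7), ([294.8, 193.5], 0.61)]
selector_grip [([251.6, 258.1], 0.67), ([247.8, 143.0], 0.63), ([301.1, 191.4], 0.5)]
index_station [([164.0, 209.6], 0.79), ([141.0, 166.2], 0.55)]
pull_grip [([155.8, 203.9], 0.43)]
plunger [([159.6, 203.5], 0.42)]
tub_green [([147.3, 191.0], 0.84), ([94.4, 230.0], 0.72)]
tub_brown [([140.6, 166.0], 0.56)]
tub_gold []
```

View pics/a.png

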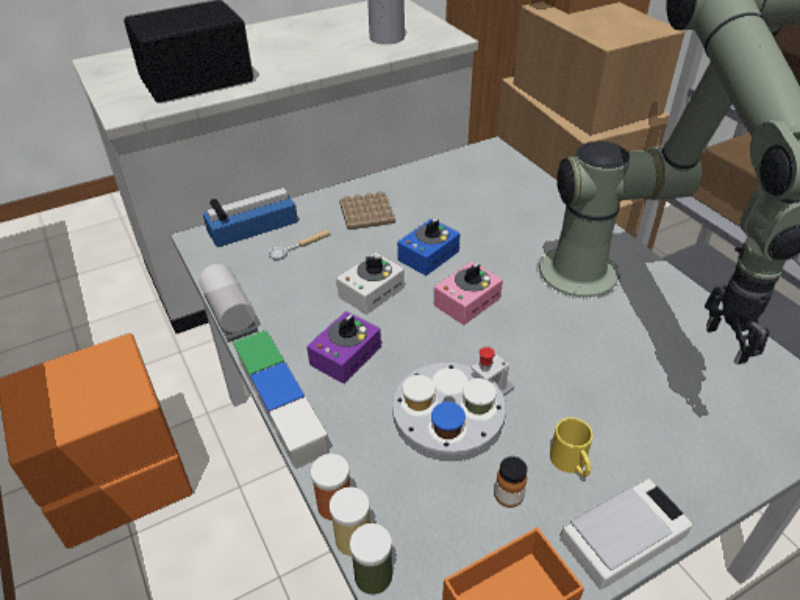

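View pics/b.png

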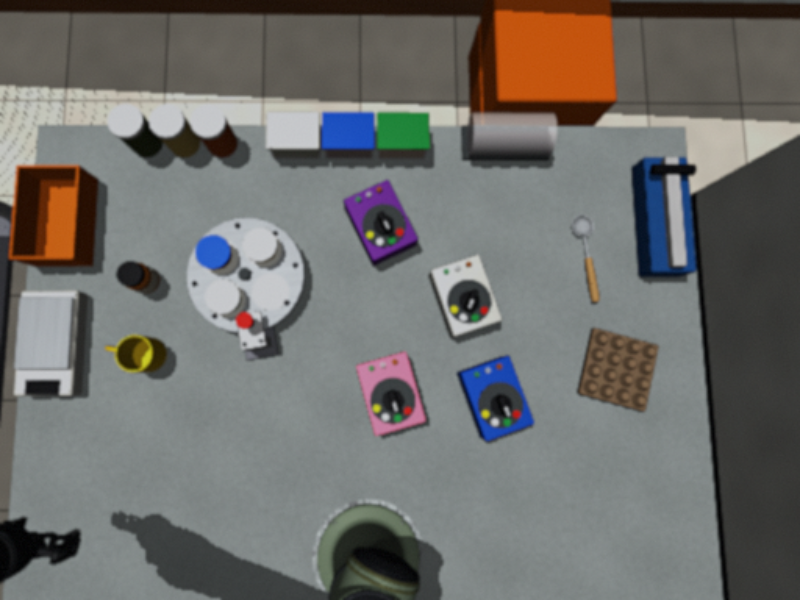

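```bash
cat > h.py <<'E'
from cell import *
import cv2,numpy as np
from scipy.spatial.transform import Rotation as Ro
def down(a):  # tool z down, tool x (jaw axis) along world angle a
    c,s=np.cos(a),np.sin(a); return Ro.from_matrix(np.array([[c,s,0],[s,-c,0],[0,0,-1.]])).as_rotvec()
def pose(f,s=None):
    if "cam_to_world" in f: return np.array(f["cam_to_world"])
    T=np.eye(4);T[:3,:3]=Ro.from_rotvec(s["eef_rot"]).as_matrix();T[:3,3]=s["position"];return T@np.array(f["T_tool_cam"])
def ray(f,T,px,z):
    d=T[:3,:3]@[(px[0]-f["cx"])/f["fx"],(px[1]-f["cy"])/f["fy"],1]; o=T[:3,3]; return o+d*(z-o[2])/d[2]
def proj(f,T,p):
    c=np.linalg.inv(T)@np.append(p,1); return np.array([c[0]/c[2]*f["fx"]+f["cx"],c[1]/c[2]*f["fy"]+f["cy"]])
def show(name,img,box=None,w=800):
    if box: img=img[box[1]:box[3],box[0]:box[2]]
    k=min(w/img.shape[1],600/img.shape[0]); cv2.imwrite(name,cv2.resize(img,None,fx=k,fy=k,interpolation=cv2.INTER_CUBIC)[:,:,::-1])
E
python3 - <<'E'
from h import *
fs=grab_frame("scene");ft=grab_frame("top");fw=grab_frame("wrist")
print(np.round(fw["T_tool_cam"],3).tolist(),fw["fx"])
for f,a,b in((fs,(237.3,183.6),(311,228.5)),(ft,(301.1,191.4),(155.8,203.9))):
    print(ray(f,pose(f),a,.103),ray(f,pose(f),b,.132))
def sw(c): return np.array(c)*512/800
g=[ray(ft,pose(ft),sw(p),.08) for p in((458,313),(467,319),(476,318),(484,311),(470,300))];print(np.round(g,3))
print([ray(ft,pose(ft),sw(p),z) for p,z in(((244,320),.147),((246,274),.055))])
E
```

```text
[[1.0, -0.0, 0.001, 0.001], [-0.0, 0.954, 0.301, -0.077], [-0.001, -0.301, 0.954, -0.143], [0.0, 0.0, 0.0, 1.0]] 308.68959350817335
[ 0.58405429 -0.12253509  0.103     ] [0.48630218 0.24198089 0.132     ]
[ 0.5288132  -0.21274448  0.103     ] [0.48864711 0.24364724 0.132     ]
[[ 0.502 -0.19   0.08 ]
 [ 0.49  -0.208  0.08 ]
 [ 0.492 -0.227  0.08 ]
 [ 0.506 -0.244  0.08 ]
 [ 0.53  -0.216  0.08 ]]
[array([0.48456187, 0.23932016, 0.147     ]), array([0.59054529, 0.25682298, 0.055     ])]
```

Run:
```python
from h import *
fs=grab_frame("scene");print(ray(fs,pose(fs),(239.5,168),.112))
P=np.array([.520,-.213,.25])
for a in(1.3,1.3-np.pi,1.85,0.4): 
    print(a,ik(P,down(a)))
movep(P,down(1.3));s=get_state();f=grab_frame("wrist");T=pose(f,s)
print(s["clock"],s["position"],s["q"])
for n in("selector_grip","control_box"):print(n,[(np.round(d["centre"],1).tolist(),round(d["score"],2),ray(f,T,d["centre"],.103 if n[0]=='s' else 0).round(4).tolist()) for d in tip_of("wrist",n)[:3]])
print(proj(f,T,[.529,-.213,.103]))
np.savez("w1.npz",img=f["img"],T=T,fx=f["fx"],fy=f["fy"],cx=f["cx"],cy=f["cy"])
show("pics/c.png",f["img"])
```

```text
[ 0.53648803 -0.19471046  0.112     ]
1.3 [-0.52012173  0.33699528 -0.12833059  1.10547046  0.         -0.2493254 ]
-1.841592653589793 [-0.52012173  0.33699528 -0.12833059  1.10547046  0.          2.89226725]
1.85 [-0.52012173  0.33699528 -0.12833059  1.10547046  0.         -0.7993254 ]
0.4 [-5.20121727e-01  3.36995277e-01 -1.28330587e-01  1.10547046e+00
 -4.44089210e-16  6.50674600e-01]
4.0667 [ 0.52027441 -0.21222523  0.25002662] [-5.18774536e-01  3.36892826e-01 -1.28409258e-01  1.10549485e+00
  1.92077145e-04 -2.49255649e-01]
selector_grip [([253.4, 187.1], 0.91, [0.5308, -0.2156, 0.103]), ([450.9, 281.2], 0.55, [0.6911, -0.0372, 0.103])]
control_box [([253.7, 166.4], 0.61, [0.5338, -0.2164, 0.0]), ([407.5, 239.5], 0.61, [0.6929, -0.0359, 0.0])]
[255.49384658 184.70309172]
```

View pics/c.png

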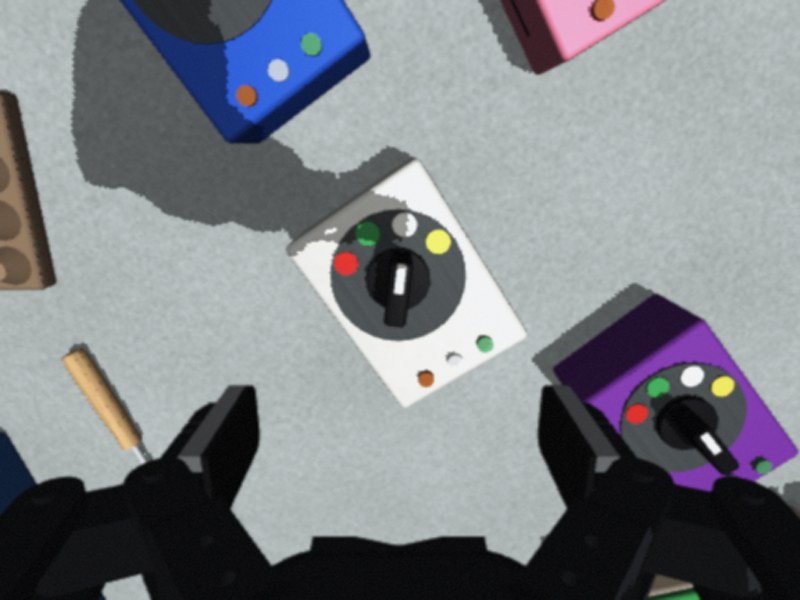

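Run:
```python
from h import *
f=np.load("w1.npz");T=f["T"]
from scipy.optimize import least_squares
D=np.array([ray(f,T,np.array(p)/1.5625,.0795)[:2] for p in((345,264),(367,234),(404,224),(438,241))])
th=np.array([-.7,0,.7,1.4])
r=least_squares(lambda x:(x[:2]+.037*np.c_[np.cos(x[2]+np.pi-th),np.sin(x[2]+np.pi-th)]-D).ravel(),[.53,-.214,.28])
print(D,r.x,r.fun*1000)
print([ray(f,T,np.array(p)/1.5625,.114)[:2] for p in((403,265),(398,294),(396,308))])
```

```text
[[ 0.50957164 -0.24509115]
 [ 0.49415574 -0.22520243]
 [ 0.49428426 -0.20012913]
 [ 0.51103297 -0.1815058 ]] [ 0.52883791 -0.21357894  0.32754766] [ 0.14024435 -0.16103952 -0.35068775 -0.28022768  0.09045439  0.01451529
  0.11998901  0.42675191]
[array([ 0.51236169, -0.20612474]), array([ 0.5289539 , -0.21378682]), array([ 0.53725821, -0.21734673])]
```

Run:
```python
from h import *
C=np.array([.5288,-.2136]);y=.3275;a0=y+np.pi/2-.7
movep([*C,.19],down(a0));move_l([*C,.087],.1)
grab(30);s=get_state();print(s["clock"],s["finger_gap"],s["contact_force"],s["wrist_torque"],s["position"])
q=np.array(s["q"]);qe=ik(np.r_[C,.087],down(y+np.pi/2+.04));print(q,qe)
for k in (.33,.67,1): set_joints((q+(np.array(qe)-q)*k).tolist())
s=get_state();print(s["clock"],s["finger_gap"],s["contact_force"],s["wrist_torque"])
let_go();move_l([*C,.25],.2)
movep([.51,-.2136,.25],down(1.3));s=get_state();f=grab_frame("wrist");print(s["clock"])
T=pose(f,s);c=proj(f,T,[*C,.1]);print(c,[proj(f,T,[C[0]+r*np.cos(y+np.pi),C[1]+r*np.sin(y+np.pi),.114]).round(1) for r in(-.02,.02)])
x0,y0=np.maximum(c.astype(int)-70,0);show("pics/d.png",f["img"],(x0,y0,x0+140,y0+140),400);print(x0,y0)
```

```text
6.4 0.15828393222720213 [-2.33247909 -3.38686109  1.76023111] [-6.51151377e-01  4.63985043e-01 -6.58129677e-05] [ 0.52857773 -0.21451562  0.0872831 ]
[-0.51392334  0.49632564 -0.33115273  0.7428524  -0.00183636 -0.1407922 ] [-0.51330603  0.49664168 -0.3314764   0.74267824  0.         -0.88080603]
7.4333 0.1578990643314365 [-2.73189452 -6.17839784  2.25705427] [-1.22914144  0.653205   -0.20226377]
9.7333
[258.73201903 193.93021394] [array([270.5, 214.6]), array([247. , 181.8])]
188 123
```

View pics/d.png

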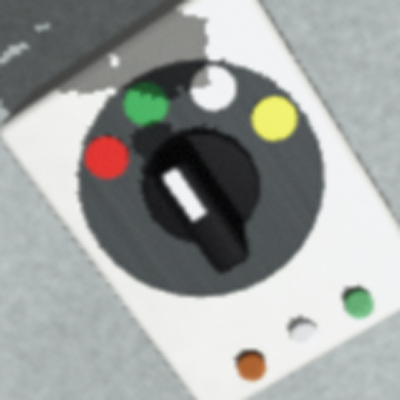

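The pointer sits on green: in the crop the line at (183,195) points at the green dot (145,105). Next I'll look at the plunger.

Run:
```python
from h import *
movep([.475,.24,.27],down(1.72));s=get_state();f=grab_frame("wrist");T=pose(f,s);print(s["clock"],s["q"][5])
for n,z in(("pull_grip",.132),("plunger",.116),("tub_green",.055),("tub_brown",.055),("tub_gold",.055),("index_station",0)):print(n,[(np.round(d["centre"],1).tolist(),round(d["score"],2),ray(f,T,d["centre"],z).round(4).tolist()) for d in tip_of("wrist",n)[:3]])
for c in("wrist","top","scene"):
    g=f if c=="wrist" else grab_frame(c); G=T if c=="wrist" else pose(g)
    im=g["img"].astype(int);m=((im[...,0]>110)&(im[...,1]<75)&(im[...,2]<75)).astype(np.uint8)
    pp=proj(g,G,[.4865,.241,.145])
    n,l,st,ce=cv2.connectedComponentsWithStats(m)
    for i in range(1,n):
        if st[i,4]>4 and np.hypot(*(ce[i]-pp))<40: print(c,st[i],ce[i],ray(g,G,ce[i],.142))
np.savez("w2.npz",img=f["img"],T=T,fx=f["fx"],fy=f["fy"],cx=f["cx"],cy=f["cy"]);show("pics/e.png",f["img"])
```

```text
11.45 0.17971929745916496
pull_grip [([252.3, 188.2], 0.96, [0.4853, 0.239, 0.132])]
plunger [([251.8, 183.8], 0.8, [0.4857, 0.2385, 0.116])]
tub_green [([290.8, 215.8], 0.96, [0.5374, 0.2947, 0.055])]
tub_brown [([295.6, 283.9], 0.91, [0.6335, 0.3191, 0.055])]
tub_gold [([222.4, 281.4], 0.71, [0.6442, 0.2213, 0.055])]
index_station [([251.0, 160.5], 0.84, [0.4868, 0.2365, 0.0])]
wrist [237 176  35  35 938] [254.08422175 192.73987207] [0.48634886 0.24091375 0.142     ]
top [152 205  10   5  33] [156.96969697 207.        ] [0.47824026 0.23774993 0.142     ]
scene [307 222   9   8  61] [311.13114754 225.45901639] [0.48380769 0.23784628 0.142     ]
scene [309 231   4   3   9] [310.44444444 232.11111111] [0.50325211 0.26221703 0.142     ]
```

View pics/e.png

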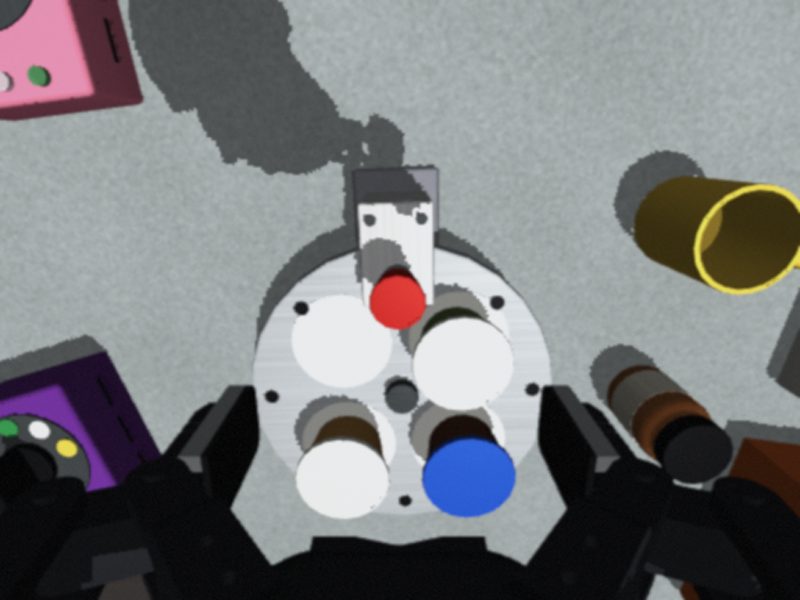

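Run:
```python
from h import *
f=np.load("w2.npz");p=ray(f,f["T"],(254.08,192.74),.147);print(p)
C=np.array([.486,.240]);a=1.9
movep([*C,.22],down(a));print(move_l([*C,.112],.08,until_force=12))
s=get_state();print(s["clock"],s["position"],s["contact_force"])
grab(70);s=get_state();print(s["clock"],s["finger_gap"]*85,s["contact_force"],s["position"])
f=grab_frame("wrist");show("pics/f.png",f["img"])
```

```text
[0.48474648 0.24067945 0.147     ]
False
13.7167 [0.48641673 0.24015653 0.11252073] [-0.62108382  0.39846034 -0.72546836]
14.2833 30.84320601180575 [-2.12718842  0.10162582  5.48158482] [0.48605658 0.24022301 0.11246375]
```

View pics/f.png

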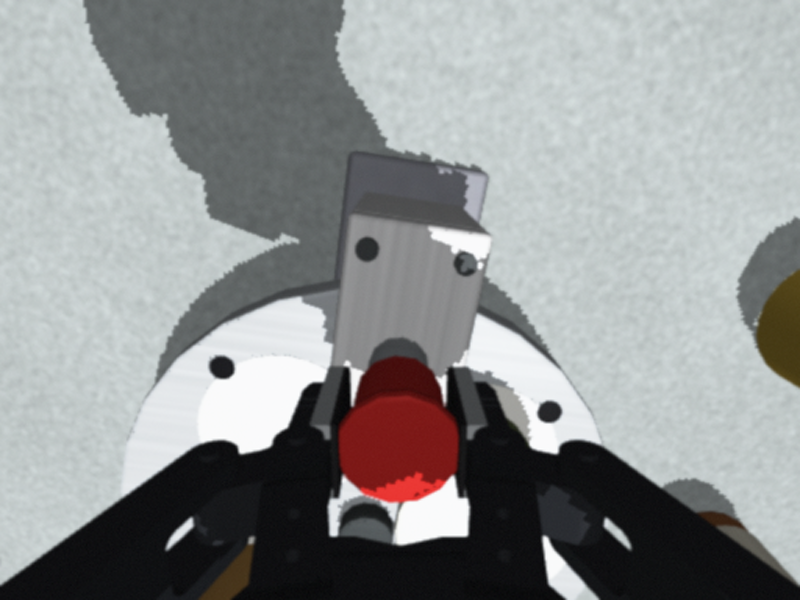

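The fingers closed to 30.8 mm, between the grip's 28 mm and the rim's 34 mm. In the picture the pads touch the rim edges near (345,440) and (460,440). At this opening the pads stand a few mm farther back, so I'll regrip lower.

Run:
```python
from h import *
let_go();C=np.array([.486,.240])
print(move_l([*C,.1065],.05,until_force=12))
grab(70);s=get_state();print(s["clock"],s["finger_gap"]*85,s["contact_force"],s["position"])
f=grab_frame("wrist");show("pics/g.png",f["img"])
```

```text
False
15.7417 30.036306368512307 [-1.69209164  1.154828    4.65844088] [0.48610023 0.24022014 0.10693693]
```

View pics/g.png

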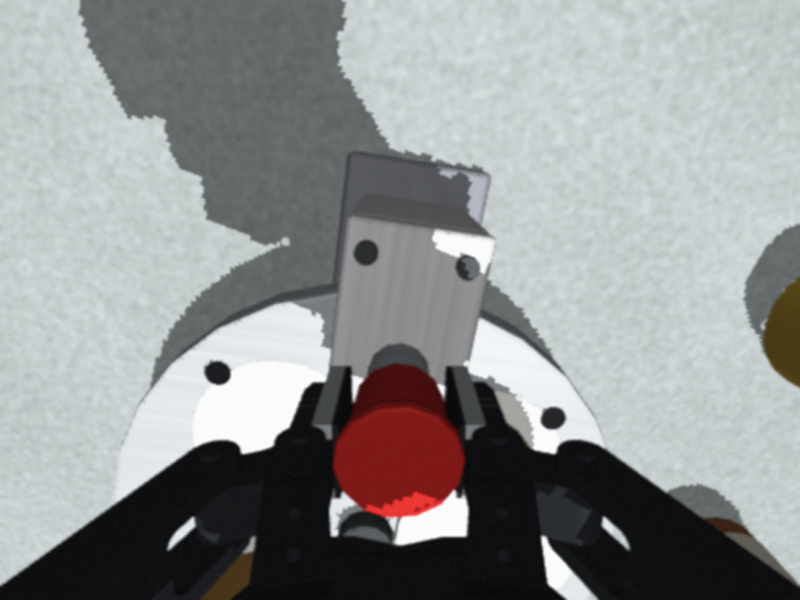

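The rim at (400,460) now overlaps the pads, so they sit beneath it. Now I'll pull.

Run:
```python
from h import *
s=get_state();p=np.array(s["position"]);z0=p[2]
for dz in(.010,.020,.026,.0285,.031):
    hit=move_l([.486,.240,.1065+dz],.04,until_force=22)
    s=get_state();print(dz,hit,round(s["clock"],2),(s["position"]-p).round(4),s["contact_force"].round(1),round(s["finger_gap"]*85,2))
    if hit or s["contact_force"][2]<-30: break
sleep(.6);s=get_state();print(s["clock"],s["position"]-p,s["contact_force"],s["finger_gap"]*85)
f=grab_frame("wrist");show("pics/h.png",f["img"])
f=grab_frame("scene");show("pics/i.png",f["img"],(215,130,375,310),530)
```

```text
0.01 False 16.19 [-0.0002 -0.0001  0.0092] [ 2.4  3.  -7.8] 30.03
0.02 False 16.59 [-0.0002 -0.0001  0.0193] [  2.2   3.7 -10.5] 30.09
0.026 False 16.89 [-0.0002 -0.0001  0.0252] [  3.3   3.4 -11.1] 29.87
0.0285 False 17.14 [-0.0002 -0.0001  0.0276] [  3.2   5.  -11.7] 29.74
0.031 False 17.39 [-0.0004 -0.0002  0.0285] [  7.6   6.3 -23. ] 30.04
17.9917 [-0.00039752 -0.00018313  0.02846753] [  7.42043802   5.36076928 -22.34969644] 29.813961665290815
```

View pics/h.png

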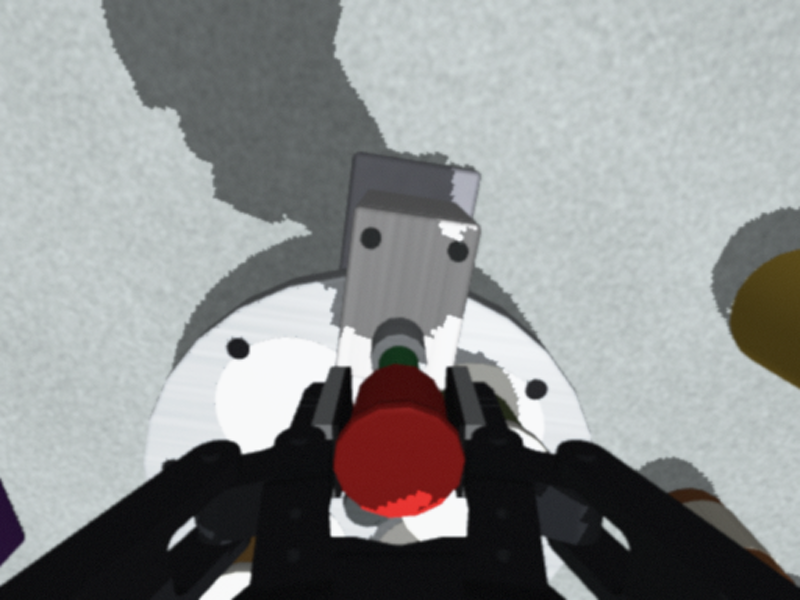

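View pics/i.png

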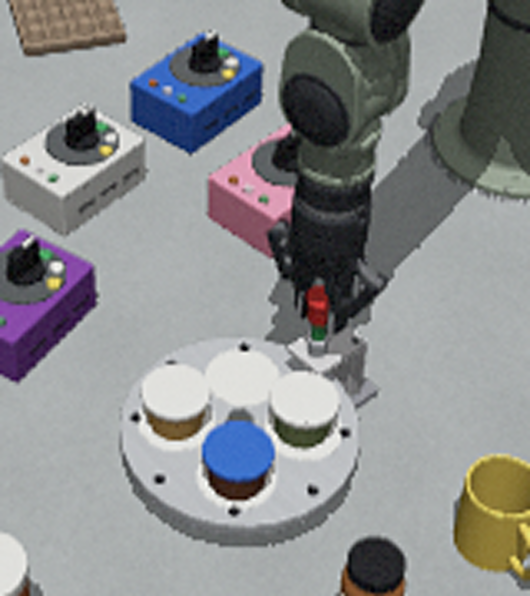

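The plunger is up against its stop. The force rose from 12 to 23 N at 28 mm, the green band on the shaft shows at (398,358), and the knob has not slipped in the pads. The tubs stand undisturbed.

```bash
python3 -c "
from h import *
sign_off();s=get_state();print(s['clock'],s['position'],s['contact_force'],s['finger_gap'])"
```

```text
the job is handed in; nothing more can be done
the job is handed in; nothing more can be done
```

I turned the selector from white to green and let go of it. I then gripped the red knob, pulled the plunger up to its stop, and handed the job in at about 18 s while still holding it. No verdict is reported, so these are my own checks:

- **Selector:** after release, the wrist picture showed the pointer on the green dot. I did not look at it closely again after that.
- **First grip:** it closed to 30.8 mm and the pads caught the knob's rim, so I regripped about 5 mm lower, under the rim. The second grip read 30.0 mm, still not the 28 mm expected for the grip. I put the difference down to gauge error, because the picture showed the rim clear above the pads.
- **Pull:** the arm rose 28.5 mm. The downward force grew to about 12 N (the spring), then jumped to about 22 N at the stop and stayed there through a 0.6 s hold. The green band on the plunger shaft showed and the knob did not slip.
- **Disc, tubs and other items:** the tubs and disc looked undisturbed in the last scene picture. I judged this by eye and did not measure it.
- **After hand-in:** the final state reading was refused, so I have no numbers from after that point.

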